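# Build the sieve column on the shaker

### The job

Build the sieve column on the shaker's steel pan, from the bottom up and one part at a time: the green fine sieve on the pan, then the yellow medium sieve, then the red coarse sieve, and last the metal lid with the black knob. Each part must sit fully home and flat in the one below, and the finished column must stand free. Leave the blue jar and the small amber vial where they stand.

Things in the scene. Friction and masses are not known exactly. Their poses are not given: they have to be found in the camera images.
- sieve_shaker: Round white sieve shaker, 110 mm diameter, fixed to the bench; on its centre a fixed steel pan (60 mm outside, 55 inside, open top, 22 mm deep), rim 62 mm above the bench. Origin: centre of the underside, on the pan's axis, z up; x points away from the small black control panel. The green sieve seated in the pan has its origin 54 mm above this one.
- sieve_green: Fine sieve, loose: green round frame, very close mesh, 36 mm tall, 0.06-0.11 kg. Frame 60 mm outside, 55 inside, 8 to 36 mm above the underside; grip it there, fingertips above 8 mm. Below it a solid tapered steel foot (52 mm diameter at the frame, 42 at the underside) drops into the rim below, 1.5 mm play. Origin: centre of underside, z up. Seated on a sieve its origin is 28 mm above that sieve's.
- sieve_yellow: Medium sieve, loose: yellow round frame, medium (4.5 mm) mesh, 36 mm tall, 0.06-0.11 kg. Frame 60 mm outside, 55 inside, 8 to 36 mm above the underside; grip it there, fingertips above 8 mm. Below it a solid tapered steel foot (52 mm diameter at the frame, 42 at the underside) drops into the rim below, 1.5 mm play. Origin: centre of underside, z up. Seated on a sieve its origin is 28 mm above that sieve's.
- sieve_red: Coarse sieve, loose: red round frame, wide (8.5 mm) mesh, 36 mm tall, 0.06-0.11 kg. Frame 60 mm outside, 55 inside, 8 to 36 mm above the underside; grip it there, fingertips above 8 mm. Below it a solid tapered steel foot (52 mm diameter at the frame, 42 at the underside) drops into the rim below, 1.5 mm play. Origin: centre of underside, z up. Seated on a sieve its origin is 28 mm above that sieve's.
- sieve_lid: Loose metal lid, 0.06-0.11 kg: disc 60 mm diameter, top 14 mm above the underside, with a round black knob (22 mm diameter, 14 to 42 mm above the underside) to grip it by, fingertips above the disc. Below the disc a tapered foot as on the sieves (52 to 42 mm, 8 mm high). Origin: centre of underside, z up. Seated on the red sieve its origin is 28 mm above that sieve's.
- blue_jar: Blue plastic jar with a pale screw cap, 65 mm diameter, 70 mm high. A bystander standing among the work, not to be moved. Origin: centre of its underside, z up.
- amber_vial: Small amber-brown vial with a black cap, 27 mm diameter, 66 mm high. A bystander standing among the work, not to be moved. Origin: centre of its underside, z up.
Not all that is in view belongs to the job. What is shaped like the sieve_yellow but purple is not meant.

How it is judged:
By the outcome, as a careful person would: the job done as asked, in the order asked, and still so for the second after the job is handed in, with the robot touching nothing.
It also fails if it takes over 96 s, if anything falls off the work surface, if the arm or the gripper's body presses on something with over 40 N, if the wrist force passes 120 N, or if a joint passes its speed limit or range.

### The arm

A 6-joint arm with a two-finger parallel gripper is mounted at the origin on a cart in front of the work surface, level with it; the furniture and walls round the work are solid. World frame = base frame: x ahead of the robot, y to its left, z up, the work surface at z = 0. Lengths are in m, angles in degrees, forces in N, time in s.
With the tool pointing down it reaches from about 0.25 to 0.725 m from the base axis. Payload 9.7 kg.
Tool frame: the origin (TCP) lies at the very end of the fingers, on their centre line; the grasp point (between the pads) lies 19 mm behind it (bot.hold_point_z is the distance from the TCP to the grasp point, in m); z points along the fingers, y is the line along which they close (so a half turn about z gives the same grasp; the last joint's range is limited). The gripper opens to 85 mm and grips with 20 to 120 N. Pads are 22 mm wide; open, the fingers measure 114 mm over their backs; the gripper's body (76 mm by 85 mm) begins 54 mm behind the grasp point. The pads swing forward as they close: fully open they stand 13 mm farther back than shut.
Start: joints at [73.281, 4.979, 10.078, 95.1, 0, 90], TCP at [0.158, 0.527, 0.231] pointing down, gripper open.
Joint ranges: [-179.16, 179.16], [-48.56, 103.87], [-65.8, 70.77], [-126.05, 130.52], [-82.76, 87.17], [-180, 180]. Speed limits (degrees/s): [127.2, 127.2, 147.25, 180, 180, 180].

### API

Orientations are given as [roll, pitch, yaw] about the fixed x, y, z axes, in that order (R = Rz(yaw) Ry(pitch) Rx(roll)).
In Python, from workcell import bot gives the robot as it stands.
- The arm moves only by the tool play_rows, never from a script. Its argument "targets" is a list of rows, each an object with "grip": the closure in counts, from 0 (fully open) to 255 (shut); "linear": the shift along the world's x, y, z in cm, a list of three; "delta_rot": the turn, a rotation vector about the world's x, y, z in rad, a list of three. A call has 1 to 10 rows; each row is the pose to reach, as a shift and turn from the pose commanded when the call began; what a row does not reach only later rows make up. A row lasts 1/10 s, in which the tool goes at most 50 mm and 8.59 degrees, less where a joint would pass 70% of its speed; a pose out of reach is approached as far as the arm can. A call with a gripper value outside its range is refused whole. The fingers move at their own pace and stop on an object; "force" is the grip in N (left out, the last holds). Time passes only in rows, so rows that repeat a pose let the fingers close. It gives the time, the measured TCP pose, the force, the opening and the grip force at its end, in the units of the state.
- bot.get_obs(): the state, without advancing time (a new reading comes with each control period).
- bot.camera(name): name is "side" or "top"; returns a dict with "color" (400x640x3 uint8, red, green, blue), "range_z" (400x640 float32, m along the optical axis (not along the pixel's ray), 0 where there is no reading), "fov_y" (degrees; the focal length in pixels is half the picture's height over the tangent of half this angle, whatever the lens; pixels are square), "cx", "cy" (the principal point, pixels), "world_to_cam" (4x4, takes a point from world to camera coordinates). Camera axes: x right, y up, looking along -z (the intrinsics and any distortion apply to the point x, -y, -z); pixel columns grow to the right and rows downward; lengths in m; the calibration is good to about 2 mm. A picture is of the moment at which its call begins.
- bot.job_done(): hands the job in; it is judged then, once.
Trained networks look in a picture, given as the dict that the camera call returned (one of the last four; its "shot" number tells which), for a name from the list of things; names that differ only in an ending like _2 or _b are one class to them, and where a whole thing is asked for, a point or a joint stands for the part that bears it (a point fixed in the world has none). Each returns a list of dicts, best first, with "conf" (0 to 1); they miss things now and then, are a little off and sometimes report something else, mostly with a low value. They report only what shows in the picture. A call takes as long as a camera call. They do not tell look-alikes from the thing itself.
- bot.search_frame(picture, target): "box" ([left, top, right, bottom] in pixels, round what is visible of it).
- bot.trace(picture, target): "pixels" (400x640 bool, what is visible of it) and "box" ([left, top, right, bottom] in pixels, round what is visible of it).
- bot.pinpoint(picture, target): "pixel" ([column, row] in pixels: a listed point, or the origin of a listed thing).
The state is a dict: "time": time; "q": joint angles; "qd": joint speeds; "joint_efforts": joint torques, N m; "ee_pos": TCP position; "tcp_rot": TCP orientation; "wrist_force": force on the tool from outside, world axes, zero at the start; "torque": the same for the moment, N m; "opening": finger opening in m; "grasp_force": force on a finger pad.
Only numpy, scipy, OpenCV 4.12 (cv2) and the standard library are available. Lean on these libraries where they do the work, as an engineer would, in place of code of your own. Each camera call takes 0.05 s, during which the arm holds its last target. There are 200 camera calls.

## Working session

There is one attempt and no reset: what is moved stays moved. The work goes in short steps, Python scripts to look and compute and a tool call to move; the robot and the scene stay as the last step left them, time stands still between calls to the robot, and variables do not carry over. Pictures are saved under pics/ and viewed, at most 14 in all, crops included, and the job is handed in when it is done.

Besides the shell and the picture viewer there is one more tool, called after "Emit:" as name(argument=value, ...), one argument or row to a line, values as JSON. play_rows: Moves the arm, as the interface text tells. Its arguments: {"type":"object","properties":{"targets":{"type":"array","items":{"type":"object","properties":{"grip":{"type":"number"},"linear":{"type":"array","items":{"type":"number"}},"delta_rot":{"type":"array","items":{"type":"number"}}}}},"force":{"type":"number"}},"required":["targets"]}

```bash
mkdir -p pics
cat > h.py <<'E'
import numpy as np, cv2
from workcell import bot
def cloud(p):
    H,W=p["range_z"].shape; f=H/2/np.tan(np.radians(p["fov_y"]/2))
    v,u=np.mgrid[:H,:W]; z=p["range_z"]
    c=np.stack([(u-p["cx"])/f*z,-(v-p["cy"])/f*z,-z,np.ones_like(z)],-1)
    w=c@np.linalg.inv(p["world_to_cam"]).T
    w=w[...,:3]; w[z<=0]=np.nan
    return w
def save(p,n): cv2.imwrite(f"pics/{n}.png",p["color"][...,::-1])
E
python3 - <<'E'
from h import *
print({k:(v if not hasattr(v,'shape') else v.shape) for k,v in bot.get_obs().items()}, bot.hold_point_z)
for n in("top","side"):
    p=bot.camera(n); save(p,n+"0"); w=cloud(p); print(n,[ (k,p[k]) for k in p if k not in("color","range_z")])
    for t in "sieve_shaker sieve_green sieve_yellow sieve_red sieve_lid blue_jar amber_vial".split():
        for r in bot.trace(p,t)[:3]:
            m=r["pixels"]; q=w[m]; q=q[~np.isnan(q[:,0])]
            if len(q)==0: continue
            zt=np.percentile(q[:,2],97); s=q[q[:,2]>zt-.006]
            print(t,round(r["conf"],2),np.round(r["box"]),"ztop",zt.round(4),"mid",((s.min(0)+s.max(0))/2).round(4)[:2],"ext",(np.ptp(s,axis=0)).round(3)[:2])
E
```

```text
{'time': 0.0, 'q': (6,), 'qd': (6,), 'joint_efforts': (6,), 'ee_pos': (3,), 'tcp_rot': (3,), 'wrist_force': (3,), 'torque': (3,), 'grasp_force': 0.0, 'opening': 0.08561143266980649} 0.0187
top [('fov_y', 55.312087032489224), ('cx', 324.10368178837183), ('cy', 200.754642659902), ('world_to_cam', array([[ 0.00532729, -0.99997786,  0.00398862,  0.13167742],
       [ 0.99660321,  0.00563702,  0.08215996, -0.52708158],
       [-0.08218063,  0.00353738,  0.99661117, -1.35536522],
       [ 0.        ,  0.        ,  0.        ,  1.        ]])), ('shot', 1)]
sieve_shaker 0.87 [372. 215. 402. 247.] ztop 0.0602 mid [ 0.4257 -0.0909] ext [0.056 0.059]
sieve_green 0.52 [321. 168. 336. 188.] ztop 0.0369 mid [0.6108 0.1175] ext [0.059 0.058]
sieve_yellow 0.81 [304. 235. 320. 251.] ztop 0.0371 mid [0.3785 0.1802] ext [0.056 0.057]
sieve_yellow 0.69 [199. 188. 215. 210.] ztop 0.0381 mid [0.5329 0.5572] ext [0.058 0.057]
sieve_yellow 0.63 [285. 194. 302. 213.] ztop 0.0372 mid [0.5275 0.2438] ext [0.058 0.054]
sieve_red 0.54 [335. 220. 349. 239.] ztop 0.0377 mid [0.425  0.0705] ext [0.057 0.057]
sieve_
[... 727 characters left out ...]

       [ 0.        ,  0.        ,  0.        ,  1.        ]])), ('shot', 2)]
sieve_shaker 0.96 [267. 230. 314. 268.] ztop 0.061 mid [ 0.4225 -0.0909] ext [0.059 0.061]
sieve_green 0.68 [332. 192. 359. 210.] ztop 0.0361 mid [0.6056 0.1197] ext [0.059 0.067]
sieve_yellow 0.76 [292. 165. 310. 179.] ztop 0.0368 mid [0.523  0.3406] ext [0.058 0.063]
sieve_yellow 0.62 [264. 172. 284. 188.] ztop 0.0366 mid [0.4228 0.2881] ext [0.058 0.066]
sieve_yellow 0.61 [300. 176. 318. 193.] ztop 0.0365 mid [0.5237 0.2475] ext [0.058 0.066]
sieve_red 0.55 [272. 209. 298. 228.] ztop 0.037 mid [0.4205 0.0707] ext [0.057 0.065]
blue_jar 0.7 [306. 267. 336. 304.] ztop 0.0708 mid [ 0.4564 -0.2475] ext [0.062 0.063]
```

Run:
```python
import cv2
a=cv2.imread("pics/top0.png")[140:275,180:460]; cv2.imwrite("pics/topc.png",cv2.resize(a,None,fx=2.85,fy=2.85,interpolation=cv2.INTER_CUBIC))
a=cv2.imread("pics/side0.png")[120:310,230:480]; cv2.imwrite("pics/sidec.png",cv2.resize(a,None,fx=3.1,fy=3.1,interpolation=cv2.INTER_CUBIC))
```

```text
(no output)
```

View pics/topc.png

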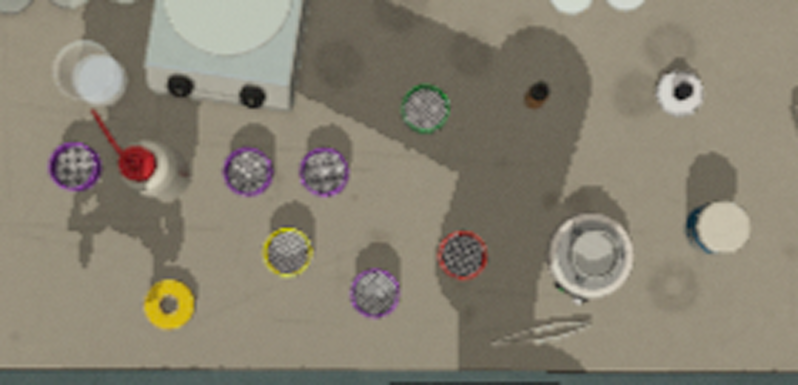

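View pics/sidec.png

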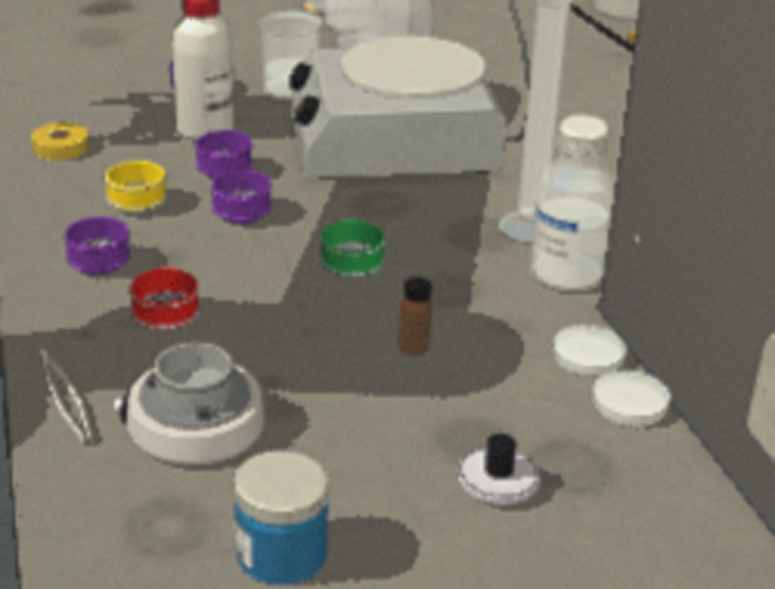

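View pics/side0.png

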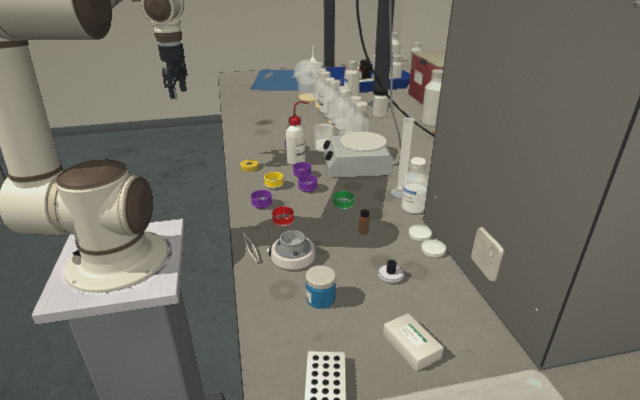

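The only yellow sieve is the one at top px (281,228), side px (274,181). The yellow ring at top (239,246) is a flat tape roll, and the four purple sieves are decoys. I'll confirm the yellow sieve in a crop while measuring.

```bash
cat >> h.py <<'E'
from scipy.optimize import least_squares
from scipy.ndimage import label
def hsv(p): return cv2.cvtColor(p["color"],cv2.COLOR_RGB2HSV)
HUE=dict(green=(50,85),yellow=(22,32),red=(-6,6))
def rim(p,w,c0,ztop,r=28.75,rad=.045,band=.005,hue=None):
    m=(np.hypot(w[...,0]-c0[0],w[...,1]-c0[1])<rad)&(abs(w[...,2]-ztop)<band)
    if hue:
        h=hsv(p); hh=h[...,0].astype(int); hh=np.where(hh>170,hh-180,hh)
        m&=(hh>=HUE[hue][0])&(hh<=HUE[hue][1])&(h[...,1]>90)
    q=w[m]
    if len(q)<6: return None
    s=least_squares(lambda c:np.hypot(q[:,0]-c[0],q[:,1]-c[1])-r/1000,q[:,:2].mean(0),loss="soft_l1",f_scale=.001)
    (ex,ey),er=cv2.minEnclosingCircle((q[:,:2]*1000).astype(np.float32))
    return s.x.round(4),len(q),np.round([ex,ey,er],1),q[:,2].max().round(4)
E
python3 - <<'E'
from h import *
o=bot.get_obs(); print(o["ee_pos"],o["tcp_rot"])
for n in("top","side"):
    p=bot.camera(n); w=cloud(p)
    for t,c,z in(("green",(.609,.118),.034),("yellow",(.428,.286),.034),("red",(.423,.0705),.034),("pan",(.424,-.091),.060)):
        print(n,t,rim(p,w,c,z,hue=t if t!="pan" else None))
    for t,c,z,r in(("knob",(.633,-.21),.042,.02),("disc",(.633,-.21),.013,.045)):
        m=(np.hypot(w[...,0]-c[0],w[...,1]-c[1])<r)&(abs(w[...,2]-z)<.005); q=w[m]; e=cv2.minEnclosingCircle((q[:,:2]*1000).astype(np.float32))
        print(n,t,len(q),q.mean(0).round(4),np.round(e[0],1),round(e[1],1))
    q=w[(w[...,0]>.65)&(w[...,0]<.9)&(w[...,2]>.12)&(w[...,1]<.4)&(w[...,1]>-.4)]; print("wall min x",np.round(np.percentile(q[:,0],[0,2,10]),3) if len(q) else None)
    if n=="top": a=p["color"][205:260,225:365,::-1]; cv2.imwrite("pics/yc.png",cv2.resize(a,None,fx=5,fy=5,interpolation=cv2.INTER_CUBIC))
E
```

```text
[0.15821708 0.52673    0.23128839] [-1.79998206e+02 -1.27122158e-04  1.63281323e+02]
top green (array([0.6097, 0.1175]), 18, array([610.5, 118.2,  29.7]), np.float64(0.0387))
top yellow (array([0.4276, 0.2879]), 46, array([427.6, 288. ,  30.2]), np.float64(0.0374))
top red (array([0.4251, 0.0698]), 37, array([425.4,  69.4,  30.2]), np.float64(0.0389))
top pan (array([ 0.4261, -0.0912]), 42, array([426.1, -91.6,  30.5]), np.float64(0.0646))
top knob 27 [ 0.6345 -0.2093  0.0421] [ 634.5 -209.4] 10.6
top disc 151 [ 0.6325 -0.209   0.0135] [ 634.6 -209.7] 30.1
wall min x [0.772 0.783 0.805]
side green (array([0.6058, 0.1184]), 91, array([604.7, 118.9,  31.6]), np.float64(0.0384))
side yellow (array([0.423 , 0.2893]), 94, array([421.1, 289.4,  34.2]), np.float64(0.0386))
side red (array([0.421 , 0.0706]), 112, array([421.6,  71.5,  32.3]), np.float64(0.0381))
side pan (array([ 0.4223, -0.0902]), 155, array([422.3, -90.2,  31.8]), np.float64(0.0637))
side knob 54 [ 0.6297 -0.2103  0.0412] [ 630.2 -209.5] 11.5
side disc 295 [ 0.6274 -0.2149  0.0133] [ 630.5 -208.7] 30.9
wall min x [0.773 0.791 0.802]
```

View pics/yc.png

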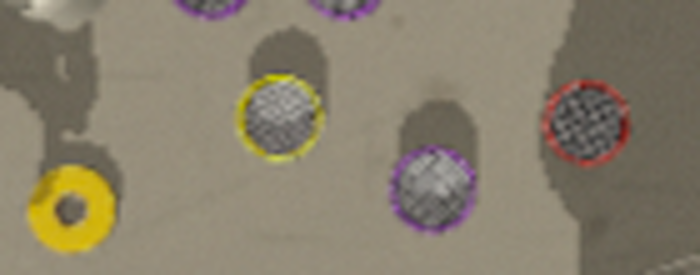

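The enlarged crop shows a single yellow sieve (crop 280,118), next to a purple decoy and the tape roll, so that one is the target. Now moving over the green sieve.

Emit:
play_rows(
  targets=[
    {"grip": 0, "linear": [45, -40.9, -5], "delta_rot": [0, 0, 0.2918]},
    {"grip": 0, "linear": [45, -40.9, -5], "delta_rot": [0, 0, 0.2918]},
    {"grip": 0, "linear": [45, -40.9, -5], "delta_rot": [0, 0, 0.2918]},
    {"grip": 0, "linear": [45, -40.9, -5], "delta_rot": [0, 0, 0.2918]},
    {"grip": 0, "linear": [45, -40.9, -5], "delta_rot": [0, 0, 0.2918]},
    {"grip": 0, "linear": [45, -40.9, -5], "delta_rot": [0, 0, 0.2918]},
    {"grip": 0, "linear": [45, -40.9, -5], "delta_rot": [0, 0, 0.2918]},
    {"grip": 0, "linear": [45, -40.9, -5], "delta_rot": [0, 0, 0.2918]},
    {"grip": 0, "linear": [45, -40.9, -5], "delta_rot": [0, 0, 0.2918]},
    {"grip": 0, "linear": [45, -40.9, -5], "delta_rot": [0, 0, 0.2918]},
  ],
  force=20,
)

```text
time: 1.9
ee_pos: [0.5229, 0.1948, 0.191]
tcp_rot: [180.0, 0.0, 180.0]
wrist_force: [0.9, 0.8, -0.3]
opening: 0.0858
grasp_force: 0.0
```

Emit:
play_rows(
  targets=[
    {"grip": 0, "linear": [4, -3.7, -5]},
    {"grip": 0, "linear": [8.1, -7.4, -10]},
    {"grip": 0, "linear": [8.1, -7.4, -10]},
    {"grip": 0, "linear": [8.1, -7.4, -10]},
    {"grip": 0, "linear": [8.1, -7.4, -10]},
  ],
)

```text
validation failed for argument at $.ta...
```

Emit:
play_rows(
  targets=[
    {"grip": 0, "linear": [4, -3.7, -5], "delta_rot": [0, 0, 0]},
    {"grip": 0, "linear": [8.1, -7.4, -10], "delta_rot": [0, 0, 0]},
    {"grip": 0, "linear": [8.1, -7.4, -10], "delta_rot": [0, 0, 0]},
    {"grip": 0, "linear": [8.1, -7.4, -10], "delta_rot": [0, 0, 0]},
    {"grip": 0, "linear": [8.1, -7.4, -10], "delta_rot": [0, 0, 0]},
  ],
)

```text
time: 2.4
ee_pos: [0.6023, 0.1219, 0.09]
tcp_rot: [-180.0, -0.1, 179.9]
wrist_force: [-0.5, 0.5, 0.2]
opening: 0.0852
grasp_force: 0.0
```

Emit:
play_rows(
  targets=[
    {"grip": 0, "linear": [0, 0, -4.5], "delta_rot": [0, 0, 0]},
    {"grip": 0, "linear": [0, 0, -4.5], "delta_rot": [0, 0, 0]},
    {"grip": 0, "linear": [0, 0, -4.5], "delta_rot": [0, 0, 0]},
  ],
)

```text
time: 2.7
ee_pos: [0.6021, 0.1233, 0.0473]
tcp_rot: [180.0, -0.0, -179.9]
wrist_force: [0.4, 0.2, 0.6]
opening: 0.0853
grasp_force: 0.0
```

Run:
```python
from h import *
o=bot.get_obs(); print(o["ee_pos"].round(4),o["tcp_rot"].round(2),o["qd"].round(2),o["q"].round(1))
```

```text
[0.6021 0.1233 0.0473] [ 1.7999e+02 -1.0000e-02 -1.7994e+02] [-0.2  -0.88  2.21  0.12 -0.07 -0.12] [11.6 14.1  0.1 76.   0.  11.5]
```

Emit:
play_rows(
  targets=[
    {"grip": 0, "linear": [0.57, -0.53, -3.4], "delta_rot": [0, 0, 0]},
    {"grip": 0, "linear": [0.57, -0.53, -3.4], "delta_rot": [0, 0, 0]},
    {"grip": 0, "linear": [0.57, -0.53, -3.4], "delta_rot": [0, 0, 0]},
    {"grip": 255, "linear": [0.57, -0.53, -3.4], "delta_rot": [0, 0, 0]},
    {"grip": 255, "linear": [0.57, -0.53, -3.4], "delta_rot": [0, 0, 0]},
    {"grip": 255, "linear": [0.57, -0.53, -3.4], "delta_rot": [0, 0, 0]},
    {"grip": 255, "linear": [0.57, -0.53, -3.4], "delta_rot": [0, 0, 0]},
    {"grip": 255, "linear": [0.57, -0.53, -3.4], "delta_rot": [0, 0, 0]},
    {"grip": 255, "linear": [0.57, -0.53, -3.4], "delta_rot": [0, 0, 0]},
  ],
  force=30,
)

```text
time: 3.6
ee_pos: [0.6092, 0.1176, 0.0142]
tcp_rot: [180.0, 0.2, -180.0]
wrist_force: [-1.4, 0.6, 7.7]
opening: 0.0581
grasp_force: 31.6
```

Emit:
play_rows(
  targets=[
    {"grip": 0, "linear": [0, 0, 0], "delta_rot": [0, 0, 0]},
    {"grip": 0, "linear": [0, 0, 0], "delta_rot": [0, 0, 0]},
    {"grip": 0, "linear": [0, 0, 0], "delta_rot": [0, 0, 0]},
    {"grip": 0, "linear": [0, 0, 0], "delta_rot": [0, 0, 0.1]},
    {"grip": 0, "linear": [0, 0, 0], "delta_rot": [0, 0, 0.24]},
    {"grip": 0, "linear": [0, 0, 0], "delta_rot": [0, 0, 0.38]},
    {"grip": 0, "linear": [0, 0, 0], "delta_rot": [0, 0, 0.52]},
    {"grip": 0, "linear": [0, 0, 0], "delta_rot": [0, 0, 0.66]},
    {"grip": 0, "linear": [0, 0, 0], "delta_rot": [0, 0, 0.7854]},
    {"grip": 0, "linear": [0, 0, 0], "delta_rot": [0, 0, 0.7854]},
  ],
)

```text
time: 4.6
ee_pos: [0.6083, 0.1172, 0.0118]
tcp_rot: [180.0, -0.0, -134.9]
wrist_force: [-0.2, 1.3, 0.6]
opening: 0.0853
grasp_force: 0.0
```

Emit:
play_rows(
  targets=[
    {"grip": 0, "linear": [0, 0, 0], "delta_rot": [0, 0, 0.14]},
    {"grip": 0, "linear": [0, 0, 0], "delta_rot": [0, 0, 0.28]},
    {"grip": 0, "linear": [0, 0, 0], "delta_rot": [0, 0, 0.42]},
    {"grip": 0, "linear": [0, 0, 0], "delta_rot": [0, 0, 0.56]},
    {"grip": 0, "linear": [0, 0, 0], "delta_rot": [0, 0, 0.7]},
    {"grip": 0, "linear": [0, 0, 0], "delta_rot": [0, 0, 0.7854]},
    {"grip": 0, "linear": [0, 0, 0], "delta_rot": [0, 0, 0.7854]},
  ],
)

```text
time: 5.3
ee_pos: [0.6083, 0.1172, 0.0119]
tcp_rot: [180.0, -0.0, -90.1]
wrist_force: [-1.1, -0.3, 0.2]
opening: 0.0852
grasp_force: 0.0
```

Emit:
play_rows(
  targets=[
    {"grip": 255, "linear": [0, 0, 0], "delta_rot": [0, 0, 0]},
    {"grip": 255, "linear": [0, 0, 0], "delta_rot": [0, 0, 0]},
    {"grip": 255, "linear": [0, 0, 0], "delta_rot": [0, 0, 0]},
    {"grip": 255, "linear": [0, 0, 0], "delta_rot": [0, 0, 0]},
    {"grip": 255, "linear": [0, 0, 0], "delta_rot": [0, 0, 0]},
  ],
)

```text
time: 5.8
ee_pos: [0.6085, 0.1173, 0.0123]
tcp_rot: [-180.0, 0.0, -90.0]
wrist_force: [-0.8, -1.0, 5.8]
opening: 0.0597
grasp_force: 32.8
```

Emit:
play_rows(
  targets=[
    {"grip": 0, "linear": [0, 0, 0], "delta_rot": [0, 0, 0]},
    {"grip": 0, "linear": [0, 0, 0], "delta_rot": [0, 0, 0]},
    {"grip": 0, "linear": [0, 0, 0], "delta_rot": [0, 0, 0]},
    {"grip": 0, "linear": [0, 0, 5], "delta_rot": [0, 0, 0]},
    {"grip": 0, "linear": [0, 0, 10], "delta_rot": [0, 0, 0]},
    {"grip": 0, "linear": [-5, 0, 10], "delta_rot": [0, 0, 0]},
    {"grip": 0, "linear": [-10, 0, 10], "delta_rot": [0, 0, 0]},
    {"grip": 0, "linear": [-15, 0, 10], "delta_rot": [0, 0, 0]},
    {"grip": 0, "linear": [-15, 0, 10], "delta_rot": [0, 0, 0]},
  ],
)

```text
time: 6.7
ee_pos: [0.4529, 0.1168, 0.1115]
tcp_rot: [179.8, -0.0, -90.0]
wrist_force: [0.4, 0.2, -0.5]
opening: 0.0852
grasp_force: 0.0
```

Run:
```python
from h import *
o=bot.get_obs(); print(o["ee_pos"].round(4))
for n in("top","side"):
    p=bot.camera(n); w=cloud(p); save(p,n+"1")
    print(n,rim(p,w,(.6085,.1175),.034,hue="green"),rim(p,w,(.424,-.091),.060))
```

```text
[0.4529 0.1168 0.1115]
top (array([0.6094, 0.1162]), 20, array([609.2, 116.6,  29.6]), np.float64(0.0385)) (array([ 0.4261, -0.0913]), 47, array([426.6, -91.2,  30.2]), np.float64(0.0646))
side (array([0.6056, 0.1173]), 81, array([606.5, 117.9,  32.3]), np.float64(0.0378)) (array([ 0.4222, -0.0903]), 150, array([420.6, -89.7,  32.5]), np.float64(0.0643))
```

Emit:
play_rows(
  targets=[
    {"grip": 0, "linear": [5, 0, 0], "delta_rot": [0, 0, 0]},
    {"grip": 0, "linear": [10, 0, 0], "delta_rot": [0, 0, 0]},
    {"grip": 0, "linear": [15, 0, 0], "delta_rot": [0, 0, 0]},
    {"grip": 0, "linear": [15, 0, -5], "delta_rot": [0, 0, 0]},
    {"grip": 0, "linear": [15, 0, -5], "delta_rot": [0, 0, 0]},
    {"grip": 0, "linear": [15, 0, -5], "delta_rot": [0, 0, 0]},
  ],
)

```text
time: 7.4
ee_pos: [0.6078, 0.1169, 0.0607]
tcp_rot: [179.8, -0.0, -90.0]
wrist_force: [0.1, -0.2, 0.7]
opening: 0.0853
grasp_force: 0.0
```

Emit:
play_rows(
  targets=[
    {"grip": 0, "linear": [0.05, 0.03, -4.9], "delta_rot": [0, 0, 0]},
    {"grip": 0, "linear": [0.05, 0.03, -4.9], "delta_rot": [0, 0, 0]},
    {"grip": 0, "linear": [0.05, 0.03, -4.9], "delta_rot": [0, 0, 0]},
    {"grip": 255, "linear": [0.05, 0.03, -4.9], "delta_rot": [0, 0, 0]},
    {"grip": 255, "linear": [0.05, 0.03, -4.9], "delta_rot": [0, 0, 0]},
    {"grip": 255, "linear": [0.05, 0.03, -4.9], "delta_rot": [0, 0, 0]},
    {"grip": 255, "linear": [0.05, 0.03, -4.9], "delta_rot": [0, 0, 0]},
    {"grip": 255, "linear": [0.05, 0.03, -4.9], "delta_rot": [0, 0, 0]},
    {"grip": 255, "linear": [0.05, 0.03, -1], "delta_rot": [0, 0, 0]},
    {"grip": 255, "linear": [0.05, 0.03, 4], "delta_rot": [0, 0, 0]},
  ],
  force=40,
)

```text
time: 8.4
ee_pos: [0.6075, 0.1173, 0.1021]
tcp_rot: [179.8, -0.0, -90.0]
wrist_force: [0.9, 1.0, -1.4]
opening: 0.0591
grasp_force: 43.6
```

Emit:
play_rows(
  targets=[
    {"grip": 255, "linear": [-3, -3.4, 0], "delta_rot": [0, 0, 0]},
    {"grip": 255, "linear": [-6, -6.8, 0], "delta_rot": [0, 0, 0]},
    {"grip": 255, "linear": [-9, -10.2, 0], "delta_rot": [0, 0, 0]},
    {"grip": 255, "linear": [-12, -13.6, 0], "delta_rot": [0, 0, 0]},
    {"grip": 255, "linear": [-15, -17, 0], "delta_rot": [0, 0, 0]},
    {"grip": 255, "linear": [-17.5, -19.8, 0], "delta_rot": [0, 0, 0]},
    {"grip": 255, "linear": [-18.3, -20.75, 0], "delta_rot": [0, 0, 0]},
    {"grip": 255, "linear": [-18.3, -20.75, -1], "delta_rot": [0, 0, 0]},
    {"grip": 255, "linear": [-18.3, -20.75, -1], "delta_rot": [0, 0, 0]},
    {"grip": 255, "linear": [-18.3, -20.75, -1], "delta_rot": [0, 0, 0]},
  ],
)

```text
time: 9.4
ee_pos: [0.4263, -0.0892, 0.0918]
tcp_rot: [180.0, 0.0, -89.9]
wrist_force: [0.1, 0.2, -0.1]
opening: 0.0588
grasp_force: 43.7
```

Run:
```python
from h import *
o=bot.get_obs(); print(o["ee_pos"].round(4),o["tcp_rot"].round(2),o["wrist_force"].round(1))
p=bot.camera("side"); w=cloud(p); print(rim(p,w,(.424,-.091),.114,hue="green",band=.006))
```

```text
[ 0.4263 -0.0892  0.0918] [ 1.7998e+02  1.0000e-02 -8.9940e+01] [ 0.1  0.2 -0.1]
(array([ 0.4243, -0.0899]), 79, array([424.3, -89.2,  31. ]), np.float64(0.1142))
```

Emit:
play_rows(
  targets=[
    {"grip": 255, "linear": [-0.11, -0.1, -0.3], "delta_rot": [0, 0, 0]},
    {"grip": 255, "linear": [-0.11, -0.1, -0.8], "delta_rot": [0, 0, 0]},
    {"grip": 255, "linear": [-0.11, -0.1, -1.3], "delta_rot": [0, 0, 0]},
    {"grip": 255, "linear": [-0.11, -0.1, -1.7], "delta_rot": [0, 0, 0]},
    {"grip": 255, "linear": [-0.11, -0.1, -2.0], "delta_rot": [0, 0, 0]},
    {"grip": 255, "linear": [-0.11, -0.1, -2.3], "delta_rot": [0, 0, 0]},
    {"grip": 255, "linear": [-0.11, -0.1, -2.5], "delta_rot": [0, 0, 0]},
    {"grip": 255, "linear": [-0.11, -0.1, -2.5], "delta_rot": [0, 0, 0]},
  ],
)

```text
time: 10.25
ee_pos: [0.4248, -0.0908, 0.0702]
tcp_rot: [-179.9, -0.0, -90.0]
wrist_force: [-15.5, 3.9, 32.3]
opening: 0.0586
grasp_force: 46.6
```

Emit:
play_rows(
  targets=[
    {"grip": 255, "linear": [0, 0, 0.5], "delta_rot": [0, 0, 0]},
    {"grip": 255, "linear": [-0.2, 0.05, 0.5], "delta_rot": [0, 0, 0]},
    {"grip": 255, "linear": [-0.2, 0.05, 0.5], "delta_rot": [0, 0, 0]},
    {"grip": 255, "linear": [-0.2, 0.05, 0.2], "delta_rot": [0, 0, 0]},
    {"grip": 255, "linear": [-0.2, 0.05, 0], "delta_rot": [0, 0, 0]},
    {"grip": 255, "linear": [-0.2, 0.05, 0], "delta_rot": [0, 0, 0]},
  ],
)

```text
time: 10.85
ee_pos: [0.4237, -0.0904, 0.0702]
tcp_rot: [-179.8, -0.0, -90.0]
wrist_force: [-9.0, 4.7, 33.9]
opening: 0.0589
grasp_force: 46.6
```

Run:
```python
from h import *
p=bot.camera("side"); w=cloud(p); print(rim(p,w,(.424,-.091),.095,hue="green",band=.012)); save(p,"s2")
a=p["color"][190:280,240:350,::-1]; cv2.imwrite("pics/s2c.png",cv2.resize(a,None,fx=5,fy=5,interpolation=cv2.INTER_CUBIC))
print(np.degrees(0))
```

```text
(array([ 0.4213, -0.0912]), 129, array([421.2, -89.4,  32. ]), np.float64(0.094))
0.0
```

View pics/s2c.png

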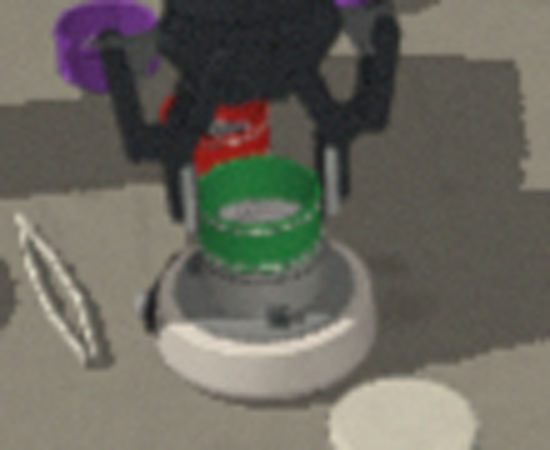

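Emit:
play_rows(
  targets=[
    {"grip": 255, "linear": [0, 0, 0.25], "delta_rot": [0, 0, 0]},
    {"grip": 255, "linear": [0, 0, 0.25], "delta_rot": [0, 0, 0]},
    {"grip": 0, "linear": [0, 0, 0.25], "delta_rot": [0, 0, 0]},
    {"grip": 0, "linear": [0, 0, 0.25], "delta_rot": [0, 0, 0]},
    {"grip": 0, "linear": [0, 0, 0.25], "delta_rot": [0, 0, 0]},
    {"grip": 0, "linear": [0, 0, 5], "delta_rot": [0, 0, 0]},
    {"grip": 0, "linear": [0, 4, 9], "delta_rot": [0, 0, 0]},
    {"grip": 0, "linear": [0, 9, 9], "delta_rot": [0, 0, 0]},
    {"grip": 0, "linear": [0, 14, 9], "delta_rot": [0, 0, 0]},
    {"grip": 0, "linear": [0, 16, 9], "delta_rot": [0, 0, 0]},
  ],
)

```text
time: 11.9
ee_pos: [0.4224, 0.0722, 0.157]
tcp_rot: [-180.0, 0.0, -89.9]
wrist_force: [-0.5, -0.4, 0.3]
opening: 0.0853
grasp_force: 0.0
```

Run:
```python
from h import *
for n in("top","side"):
    p=bot.camera(n); w=cloud(p); print(n,rim(p,w,(.424,-.091),.090,hue="green",band=.006))
    m=(np.hypot(w[...,0]-.424,w[...,1]+.091)<.036)&(w[...,2]>.085); q=w[m]; A=np.c_[q[:,:2]-q[:,:2].mean(0),np.ones(len(q))]; print(np.linalg.lstsq(A,q[:,2],rcond=None)[0].round(4))
a=p["color"][190:280,240:350,::-1]; cv2.imwrite("pics/s3c.png",cv2.resize(a,None,fx=5,fy=5,interpolation=cv2.INTER_CUBIC))
```

```text
top (array([ 0.4249, -0.0902]), 15, array([425.4, -92.2,  28.5]), np.float64(0.0903))
[ 0.0239 -0.0284  0.0888]
side (array([ 0.4216, -0.0909]), 115, array([424.1, -90.7,  32.9]), np.float64(0.0933))
[ 0.003  -0.0035  0.0884]
```

View pics/s3c.png

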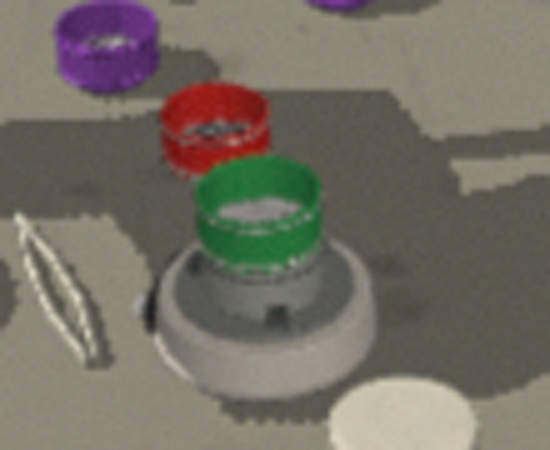

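Emit:
play_rows(
  targets=[
    {"grip": 0, "linear": [0.3, 4.5, 0], "delta_rot": [0, 0, 0]},
    {"grip": 0, "linear": [0.3, 9, 0], "delta_rot": [0, 0, 0]},
    {"grip": 0, "linear": [0.3, 13.5, 0], "delta_rot": [0, 0, 0]},
    {"grip": 0, "linear": [0.3, 18, 0], "delta_rot": [0, 0, 0]},
    {"grip": 0, "linear": [0.33, 21, -3], "delta_rot": [0, 0, 0]},
    {"grip": 0, "linear": [0.33, 21.94, -7], "delta_rot": [0, 0, 0]},
    {"grip": 0, "linear": [0.33, 21.94, -10], "delta_rot": [0, 0, 0]},
    {"grip": 0, "linear": [0.33, 21.94, -10], "delta_rot": [0, 0, 0]},
    {"grip": 0, "linear": [0.33, 21.94, -10], "delta_rot": [0, 0, 0]},
  ],
)

```text
time: 12.9
ee_pos: [0.4262, 0.2881, 0.0573]
tcp_rot: [180.0, -0.0, -90.0]
wrist_force: [0.8, -0.5, 1.3]
opening: 0.0856
grasp_force: 0.0
```

Emit:
play_rows(
  targets=[
    {"grip": 0, "linear": [0, 0.1, -3], "delta_rot": [0, 0, 0]},
    {"grip": 0, "linear": [0, 0.1, -4.5], "delta_rot": [0, 0, 0]},
    {"grip": 0, "linear": [0, 0.1, -4.5], "delta_rot": [0, 0, 0]},
    {"grip": 0, "linear": [0, 0.1, -4.5], "delta_rot": [0, 0, 0]},
    {"grip": 255, "linear": [0, 0.1, -4.5], "delta_rot": [0, 0, 0]},
    {"grip": 255, "linear": [0, 0.1, -4.5], "delta_rot": [0, 0, 0]},
    {"grip": 255, "linear": [0, 0.1, -4.5], "delta_rot": [0, 0, 0]},
    {"grip": 255, "linear": [0, 0.1, -4.5], "delta_rot": [0, 0, 0]},
    {"grip": 255, "linear": [0, 0.1, -4.5], "delta_rot": [0, 0, 0]},
    {"grip": 255, "linear": [0, 0.1, -4.5], "delta_rot": [0, 0, 0]},
  ],
)

```text
time: 13.9
ee_pos: [0.4267, 0.2904, 0.0137]
tcp_rot: [-179.9, 0.1, -90.0]
wrist_force: [-1.4, -2.2, 8.2]
opening: 0.0589
grasp_force: 42.2
```

Emit:
play_rows(
  targets=[
    {"grip": 255, "linear": [0, 0, 2], "delta_rot": [0, 0, 0]},
    {"grip": 255, "linear": [0, 0, 6], "delta_rot": [0, 0, 0]},
    {"grip": 255, "linear": [0, 0, 10], "delta_rot": [0, 0, 0]},
    {"grip": 255, "linear": [0, -3, 12], "delta_rot": [0, 0, 0]},
    {"grip": 255, "linear": [-0.1, -7, 12], "delta_rot": [0, 0, 0]},
    {"grip": 255, "linear": [-0.1, -11.5, 12], "delta_rot": [0, 0, 0]},
    {"grip": 255, "linear": [-0.1, -16, 12], "delta_rot": [0, 0, 0]},
    {"grip": 255, "linear": [-0.1, -20.5, 12], "delta_rot": [0, 0, 0]},
    {"grip": 255, "linear": [-0.2, -25, 12], "delta_rot": [0, 0, 0]},
    {"grip": 255, "linear": [-0.2, -29, 12], "delta_rot": [0, 0, 0]},
  ],
)

```text
time: 14.9
ee_pos: [0.4238, -0.0019, 0.1327]
tcp_rot: [-179.9, -0.0, -90.0]
wrist_force: [0.8, -0.3, -1.5]
opening: 0.0588
grasp_force: 43.5
```

Emit:
play_rows(
  targets=[
    {"grip": 255, "linear": [0, -4, 0], "delta_rot": [0, 0, 0]},
    {"grip": 255, "linear": [0, -7, 0], "delta_rot": [0, 0, 0]},
    {"grip": 255, "linear": [0, -9, 0], "delta_rot": [0, 0, 0]},
    {"grip": 255, "linear": [0, -9, 0], "delta_rot": [0, 0, 0]},
    {"grip": 255, "linear": [0, -9, 0], "delta_rot": [0, 0, 0]},
  ],
)

```text
time: 15.4
ee_pos: [0.424, -0.0901, 0.1323]
tcp_rot: [-180.0, 0.0, -90.1]
wrist_force: [-0.0, 0.5, 0.1]
opening: 0.0586
grasp_force: 43.5
```

Run:
```python
from h import *
o=bot.get_obs(); print(o["ee_pos"].round(4),o["wrist_force"].round(1))
p=bot.camera("side"); w=cloud(p); print(rim(p,w,(.424,-.091),.153,hue="yellow",band=.006)); print(rim(p,w,(.424,-.091),.088,hue="green",band=.006))
```

```text
[ 0.424  -0.0901  0.1323] [-0.   0.5  0.1]
(array([ 0.4219, -0.0908]), 169, array([421.4, -90.4,  31.7]), np.float64(0.1579))
(array([ 0.4214, -0.0909]), 140, array([421. , -90.6,  31.1]), np.float64(0.0931))
```

Emit:
play_rows(
  targets=[
    {"grip": 255, "linear": [0, 0, -1], "delta_rot": [0, 0, 0]},
    {"grip": 255, "linear": [0, 0, -2], "delta_rot": [0, 0, 0]},
    {"grip": 255, "linear": [0, 0, -2.5], "delta_rot": [0, 0, 0]},
    {"grip": 255, "linear": [0, 0, -3], "delta_rot": [0, 0, 0]},
    {"grip": 255, "linear": [0, 0, -3.3], "delta_rot": [0, 0, 0]},
    {"grip": 255, "linear": [0, 0, -3.6], "delta_rot": [0, 0, 0]},
    {"grip": 255, "linear": [0, 0, -3.6], "delta_rot": [0, 0, 0]},
  ],
)

```text
time: 16.15
ee_pos: [0.4241, -0.0901, 0.096]
tcp_rot: [-180.0, -0.0, -90.0]
wrist_force: [-0.2, -0.2, -0.5]
opening: 0.0582
grasp_force: 43.6
```

Emit:
play_rows(
  targets=[
    {"grip": 255, "linear": [0, 0, -0.1], "delta_rot": [0, 0, 0]},
    {"grip": 255, "linear": [0, 0, -0.2], "delta_rot": [0, 0, 0]},
    {"grip": 255, "linear": [0, 0, -0.2], "delta_rot": [0, 0, 0]},
  ],
)

```text
time: 16.45
ee_pos: [0.4243, -0.0901, 0.0956]
tcp_rot: [-179.9, -0.0, -90.0]
wrist_force: [-5.5, 1.6, 13.2]
opening: 0.0584
grasp_force: 44.8
```

Emit:
play_rows(
  targets=[
    {"grip": 255, "linear": [0, 0, 0.15], "delta_rot": [0, 0, 0]},
    {"grip": 0, "linear": [0, 0, 0.15], "delta_rot": [0, 0, 0]},
    {"grip": 0, "linear": [0, 0, 0.15], "delta_rot": [0, 0, 0]},
    {"grip": 0, "linear": [0, 0, 0.15], "delta_rot": [0, 0, 0]},
    {"grip": 0, "linear": [0, 0, 4], "delta_rot": [0, 0, 0]},
    {"grip": 0, "linear": [0, 3, 7], "delta_rot": [0, 0, 0]},
    {"grip": 0, "linear": [0, 8, 7], "delta_rot": [0, 0, 0]},
    {"grip": 0, "linear": [0, 13, 7], "delta_rot": [0, 0, 0]},
    {"grip": 0, "linear": [0, 16.1, 7], "delta_rot": [0, 0, 0]},
    {"grip": 0, "linear": [0, 16.1, 4], "delta_rot": [0, 0, 0]},
  ],
)

```text
time: 17.45
ee_pos: [0.4257, 0.0744, 0.1366]
tcp_rot: [-179.7, 0.1, -89.8]
wrist_force: [0.8, -0.6, -0.0]
opening: 0.0856
grasp_force: 0.0
```

```bash
cat > chk.py <<'E'
from h import *
import sys
name,z=sys.argv[1],float(sys.argv[2])
o=bot.get_obs(); print(o["ee_pos"].round(4))
for n in("top","side"):
    p=bot.camera(n); w=cloud(p); print(n,rim(p,w,(.424,-.091),z,hue=name,band=.006),rim(p,w,(.424,.0708),.034,hue="red"))
    m=(np.hypot(w[...,0]-.424,w[...,1]+.091)<.036)&(w[...,2]>z-.005); q=w[m]; A=np.c_[q[:,:2]-q[:,:2].mean(0),np.ones(len(q))]; print(np.linalg.lstsq(A,q[:,2],rcond=None)[0].round(4))
E
python3 chk.py yellow .118
```

```text
[0.4257 0.0744 0.1366]
top (array([ 0.4263, -0.0912]), 49, array([426. , -91.1,  30. ]), np.float64(0.1231)) None
[ 0.0036 -0.0122  0.1166]
side (array([ 0.4223, -0.0905]), 133, array([421.8, -90.7,  31.8]), np.float64(0.12)) (array([0.4212, 0.0702]), 66, array([419.2,  73.4,  31.5]), np.float64(0.0383))
[ 0.001  -0.0135  0.1163]
```

Emit:
play_rows(
  targets=[
    {"grip": 0, "linear": [0, 0, -4], "delta_rot": [0, 0, 0]},
    {"grip": 0, "linear": [0, 0, -8], "delta_rot": [0, 0, 0]},
    {"grip": 0, "linear": [0, 0, -8], "delta_rot": [0, 0, 0]},
    {"grip": 0, "linear": [0, 0, -8], "delta_rot": [0, 0, 0]},
  ],
)

```text
time: 17.95
ee_pos: [0.424, 0.0704, 0.0551]
tcp_rot: [180.0, -0.0, -90.1]
wrist_force: [1.0, 0.4, 0.7]
opening: 0.0855
grasp_force: 0.0
```

Emit:
play_rows(
  targets=[
    {"grip": 0, "linear": [0, 0.03, -3], "delta_rot": [0, 0, 0]},
    {"grip": 0, "linear": [0, 0.03, -4.2], "delta_rot": [0, 0, 0]},
    {"grip": 0, "linear": [0, 0.03, -4.2], "delta_rot": [0, 0, 0]},
    {"grip": 0, "linear": [0, 0.03, -4.2], "delta_rot": [0, 0, 0]},
    {"grip": 255, "linear": [0, 0.03, -4.2], "delta_rot": [0, 0, 0]},
    {"grip": 255, "linear": [0, 0.03, -4.2], "delta_rot": [0, 0, 0]},
    {"grip": 255, "linear": [0, 0.03, -4.2], "delta_rot": [0, 0, 0]},
    {"grip": 255, "linear": [0, 0.03, -4.2], "delta_rot": [0, 0, 0]},
    {"grip": 255, "linear": [0, 0.03, -4.2], "delta_rot": [0, 0, 0]},
    {"grip": 255, "linear": [0, 0.03, -4.2], "delta_rot": [0, 0, 0]},
  ],
)

```text
time: 18.95
ee_pos: [0.4247, 0.0714, 0.0134]
tcp_rot: [-179.9, 0.0, -90.0]
wrist_force: [-1.5, -0.6, 7.0]
opening: 0.0577
grasp_force: 42.7
```

Emit:
play_rows(
  targets=[
    {"grip": 255, "linear": [0, 0, 2], "delta_rot": [0, 0, 0]},
    {"grip": 255, "linear": [0, 0, 6], "delta_rot": [0, 0, 0]},
    {"grip": 255, "linear": [0, 0, 10.5], "delta_rot": [0, 0, 0]},
    {"grip": 255, "linear": [0, 0, 14.5], "delta_rot": [0, 0, 0]},
    {"grip": 255, "linear": [0, -2, 14.7], "delta_rot": [0, 0, 0]},
    {"grip": 255, "linear": [0, -6, 14.7], "delta_rot": [0, 0, 0]},
    {"grip": 255, "linear": [0, -10.5, 14.7], "delta_rot": [0, 0, 0]},
    {"grip": 255, "linear": [0, -14.5, 14.7], "delta_rot": [0, 0, 0]},
    {"grip": 255, "linear": [0, -16.1, 14.7], "delta_rot": [0, 0, 0]},
    {"grip": 255, "linear": [0, -16.1, 14.7], "delta_rot": [0, 0, 0]},
  ],
)

```text
time: 19.95
ee_pos: [0.4239, -0.0915, 0.1592]
tcp_rot: [-180.0, -0.0, -90.2]
wrist_force: [-0.4, -0.1, -0.6]
opening: 0.0575
grasp_force: 43.8
```

Emit:
play_rows(
  targets=[
    {"grip": 255, "linear": [0, 0, 0], "delta_rot": [0, 0, 0]},
    {"grip": 255, "linear": [0, 0, 0], "delta_rot": [0, 0, 0]},
  ],
)

```text
time: 20.15
ee_pos: [0.4241, -0.089, 0.1591]
tcp_rot: [-180.0, 0.0, -89.9]
wrist_force: [-0.3, -0.1, -0.9]
opening: 0.0574
grasp_force: 43.8
```

Run:
```python
from h import *
o=bot.get_obs(); print(o["ee_pos"].round(4),o["wrist_force"].round(1))
p=bot.camera("side"); w=cloud(p); print(rim(p,w,(.424,-.091),.182,hue="red",band=.006)); print(rim(p,w,(.424,-.091),.116,hue="yellow",band=.006))
```

```text
[ 0.4241 -0.089   0.1591] [-0.3 -0.1 -0.9]
(array([ 0.422 , -0.0897]), 131, array([420.9, -88.7,  32.7]), np.float64(0.1868))
(array([ 0.4219, -0.0906]), 173, array([423.8, -90.2,  32. ]), np.float64(0.1209))
```

Emit:
play_rows(
  targets=[
    {"grip": 255, "linear": [0, -0.1, -1], "delta_rot": [0, 0, 0]},
    {"grip": 255, "linear": [0, -0.1, -2], "delta_rot": [0, 0, 0]},
    {"grip": 255, "linear": [0, -0.1, -2.5], "delta_rot": [0, 0, 0]},
    {"grip": 255, "linear": [0, -0.1, -3], "delta_rot": [0, 0, 0]},
    {"grip": 255, "linear": [0, -0.1, -3.4], "delta_rot": [0, 0, 0]},
    {"grip": 255, "linear": [0, -0.1, -3.6], "delta_rot": [0, 0, 0]},
    {"grip": 255, "linear": [0, -0.1, -3.7], "delta_rot": [0, 0, 0]},
    {"grip": 255, "linear": [0, -0.1, -3.7], "delta_rot": [0, 0, 0]},
  ],
)

```text
time: 21.0
ee_pos: [0.424, -0.0907, 0.1233]
tcp_rot: [-179.9, -0.0, -90.0]
wrist_force: [-4.7, 1.4, 11.8]
opening: 0.0573
grasp_force: 44.9
```

Emit:
play_rows(
  targets=[
    {"grip": 255, "linear": [0, 0, 0.1], "delta_rot": [0, 0, 0]},
    {"grip": 0, "linear": [0, 0, 0.1], "delta_rot": [0, 0, 0]},
    {"grip": 0, "linear": [0, 0, 0.1], "delta_rot": [0, 0, 0]},
    {"grip": 0, "linear": [0, 0, 0.1], "delta_rot": [0, 0, 0]},
    {"grip": 0, "linear": [0, 0, 4], "delta_rot": [0, 0, 0]},
    {"grip": 0, "linear": [0, 0, 7.5], "delta_rot": [0, 0, 0]},
    {"grip": 0, "linear": [4, -2.3, 7.5], "delta_rot": [0, 0, 0]},
    {"grip": 0, "linear": [8, -4.6, 7.5], "delta_rot": [0, 0, 0]},
    {"grip": 0, "linear": [12, -6.9, 7.5], "delta_rot": [0, 0, 0]},
    {"grip": 0, "linear": [16, -9.2, 7.5], "delta_rot": [0, 0, 0]},
  ],
)

```text
time: 22.0
ee_pos: [0.5856, -0.1838, 0.1967]
tcp_rot: [-180.0, -0.0, -90.0]
wrist_force: [0.8, 0.0, 0.5]
opening: 0.0853
grasp_force: 0.0
```

Emit:
play_rows(
  targets=[
    {"grip": 0, "linear": [3.5, -1.9, -2], "delta_rot": [0, 0, 0]},
    {"grip": 0, "linear": [4.95, -2.7, -6], "delta_rot": [0, 0, 0]},
    {"grip": 0, "linear": [4.95, -2.7, -11], "delta_rot": [0, 0, 0]},
    {"grip": 0, "linear": [4.95, -2.7, -12.5], "delta_rot": [0, 0, 0]},
    {"grip": 0, "linear": [4.95, -2.7, -12.5], "delta_rot": [0, 0, 0]},
    {"grip": 0, "linear": [4.95, -2.7, -12.5], "delta_rot": [0, 0, 0]},
  ],
)

```text
time: 22.6
ee_pos: [0.6341, -0.2098, 0.0744]
tcp_rot: [-179.9, -0.0, -90.0]
wrist_force: [0.1, -0.1, 0.2]
opening: 0.0851
grasp_force: 0.0
```

```bash
python3 chk.py red .146
```

```text
[ 0.6341 -0.2098  0.0744]
top (array([ 0.4258, -0.0918]), 51, array([425.7, -92.1,  30.3]), np.float64(0.1501)) None
[-0.8383 -1.8613  0.5374]
side (array([ 0.4218, -0.0912]), 146, array([421.2, -91.2,  31.7]), np.float64(0.1477)) None
[-0.0039  0.0007  0.1442]
```

Emit:
play_rows(
  targets=[
    {"grip": 0, "linear": [-0.05, 0.07, -3], "delta_rot": [0, 0, 0]},
    {"grip": 0, "linear": [-0.05, 0.07, -5.3], "delta_rot": [0, 0, 0]},
    {"grip": 0, "linear": [-0.05, 0.07, -5.3], "delta_rot": [0, 0, 0]},
    {"grip": 255, "linear": [-0.05, 0.07, -5.3], "delta_rot": [0, 0, 0]},
    {"grip": 255, "linear": [-0.05, 0.07, -5.3], "delta_rot": [0, 0, 0]},
    {"grip": 255, "linear": [-0.05, 0.07, -5.3], "delta_rot": [0, 0, 0]},
    {"grip": 255, "linear": [-0.05, 0.07, -5.3], "delta_rot": [0, 0, 0]},
    {"grip": 255, "linear": [-0.05, 0.07, -5.3], "delta_rot": [0, 0, 0]},
    {"grip": 255, "linear": [-0.05, 0.07, -5.3], "delta_rot": [0, 0, 0]},
    {"grip": 255, "linear": [-0.05, 0.07, -5.3], "delta_rot": [0, 0, 0]},
  ],
)

```text
time: 23.7
ee_pos: [0.6335, -0.2092, 0.0201]
tcp_rot: [-179.9, -0.0, -90.0]
wrist_force: [0.3, 0.6, 6.3]
opening: 0.0207
grasp_force: 39.1
```

Emit:
play_rows(
  targets=[
    {"grip": 255, "linear": [0, 0, 2], "delta_rot": [0, 0, 0]},
    {"grip": 255, "linear": [0, 0, 6], "delta_rot": [0, 0, 0]},
    {"grip": 255, "linear": [0, 0, 10.5], "delta_rot": [0, 0, 0]},
    {"grip": 255, "linear": [0, 0, 15], "delta_rot": [0, 0, 0]},
    {"grip": 255, "linear": [-1, 0.6, 17.5], "delta_rot": [0, 0, 0]},
    {"grip": 255, "linear": [-4.5, 2.5, 17.5], "delta_rot": [0, 0, 0]},
    {"grip": 255, "linear": [-8.5, 4.8, 17.5], "delta_rot": [0, 0, 0]},
    {"grip": 255, "linear": [-12.5, 7.1, 17.5], "delta_rot": [0, 0, 0]},
    {"grip": 255, "linear": [-16.5, 9.4, 17.5], "delta_rot": [0, 0, 0]},
    {"grip": 255, "linear": [-19.5, 11, 17.5], "delta_rot": [0, 0, 0]},
  ],
)

```text
time: 24.7
ee_pos: [0.4358, -0.098, 0.1939]
tcp_rot: [180.0, 0.0, -90.0]
wrist_force: [0.1, 0.1, 0.6]
opening: 0.0207
grasp_force: 39.5
```

Emit:
play_rows(
  targets=[
    {"grip": 255, "linear": [-1.4, 0.83, 0], "delta_rot": [0, 0, 0]},
    {"grip": 255, "linear": [-1.4, 0.83, 0], "delta_rot": [0, 0, 0]},
    {"grip": 255, "linear": [-1.4, 0.83, 0], "delta_rot": [0, 0, 0]},
    {"grip": 255, "linear": [-1.4, 0.83, 0], "delta_rot": [0, 0, 0]},
  ],
)

```text
time: 25.1
ee_pos: [0.4248, -0.0911, 0.1938]
tcp_rot: [180.0, -0.0, -90.0]
wrist_force: [0.1, -0.1, -0.2]
opening: 0.0207
grasp_force: 39.5
```

Run:
```python
from h import *
o=bot.get_obs(); print(o["ee_pos"].round(4),o["wrist_force"].round(1))
p=bot.camera("side"); w=cloud(p); print(rim(p,w,(.424,-.091),.144,hue="red",band=.006))
m=(np.hypot(w[...,0]-.422,w[...,1]+.091)<.036)&(abs(w[...,2]-.187)<.006); q=w[m]; print(q.mean(0).round(4),(q.min(0)+q.max(0))/2,cv2.minEnclosingCircle((q[:,:2]*1000).astype(np.float32)))
a=p["color"][110:280,220:380,::-1]; cv2.imwrite("pics/s4c.png",cv2.resize(a,None,fx=3.5,fy=3.5,interpolation=cv2.INTER_CUBIC))
```

```text
[ 0.4248 -0.0911  0.1938] [ 0.1 -0.1 -0.2]
(array([ 0.4221, -0.0915]), 175, array([423.9, -90.8,  32. ]), np.float64(0.1479))
[ 0.4212 -0.1027  0.1873] [ 0.42244216 -0.09708014  0.18714523] ((423.1112365722656, -92.8609619140625), 30.198110580444336)
```

View pics/s4c.png

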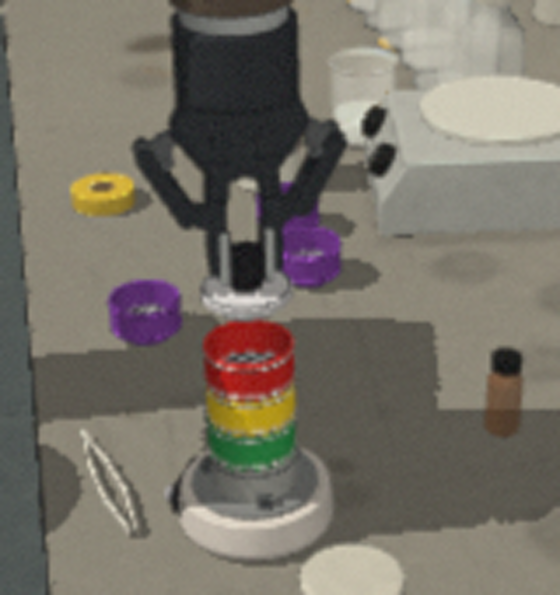

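Emit:
play_rows(
  targets=[
    {"grip": 255, "linear": [0, 0, -1], "delta_rot": [0, 0, 0]},
    {"grip": 255, "linear": [0, 0, -2], "delta_rot": [0, 0, 0]},
    {"grip": 255, "linear": [0, 0, -2.5], "delta_rot": [0, 0, 0]},
    {"grip": 255, "linear": [0, 0, -3], "delta_rot": [0, 0, 0]},
    {"grip": 255, "linear": [0, 0, -3.4], "delta_rot": [0, 0, 0]},
    {"grip": 255, "linear": [0, 0, -3.6], "delta_rot": [0, 0, 0]},
    {"grip": 255, "linear": [0, 0, -3.7], "delta_rot": [0, 0, 0]},
    {"grip": 255, "linear": [0, 0, -3.7], "delta_rot": [0, 0, 0]},
  ],
)

```text
time: 25.95
ee_pos: [0.4241, -0.0908, 0.1579]
tcp_rot: [-179.9, -0.0, -90.0]
wrist_force: [-2.3, 0.3, 5.3]
opening: 0.0207
grasp_force: 40.1
```

Contact came at the expected seated height (0.158). Releasing and retreating.

Emit:
play_rows(
  targets=[
    {"grip": 255, "linear": [0, 0, 0.05], "delta_rot": [0, 0, 0]},
    {"grip": 0, "linear": [0, 0, 0.1], "delta_rot": [0, 0, 0]},
    {"grip": 0, "linear": [0, 0, 0.1], "delta_rot": [0, 0, 0]},
    {"grip": 0, "linear": [0, 0, 0.1], "delta_rot": [0, 0, 0]},
    {"grip": 0, "linear": [0, 0, 0.1], "delta_rot": [0, 0, 0]},
    {"grip": 0, "linear": [0, 0, 4], "delta_rot": [0, 0, 0]},
    {"grip": 0, "linear": [0, 0, 8], "delta_rot": [0, 0, 0]},
    {"grip": 0, "linear": [0, 4.5, 8], "delta_rot": [0, 0, 0]},
    {"grip": 0, "linear": [0, 9, 8], "delta_rot": [0, 0, 0]},
    {"grip": 0, "linear": [0, 14, 8], "delta_rot": [0, 0, 0]},
  ],
)

```text
time: 26.95
ee_pos: [0.424, 0.0502, 0.2373]
tcp_rot: [-179.9, 0.0, -90.1]
wrist_force: [1.2, 0.8, 0.7]
opening: 0.0857
grasp_force: 0.0
```

Emit:
play_rows(
  targets=[
    {"grip": 0, "linear": [0, 3, 0], "delta_rot": [0, 0, 0]},
    {"grip": 0, "linear": [0, 3, 0], "delta_rot": [0, 0, 0]},
  ],
)

```text
time: 27.15
ee_pos: [0.4238, 0.0821, 0.2367]
tcp_rot: [180.0, 0.0, -89.8]
wrist_force: [-0.1, -0.9, -0.7]
opening: 0.0854
grasp_force: 0.0
```

Run:
```python
from h import *
for n in("top","side"):
    p=bot.camera(n); w=cloud(p)
    m=(np.hypot(w[...,0]-.424,w[...,1]+.091)<.036)&(abs(w[...,2]-.151)<.007); q=w[m]; A=np.c_[q[:,:2]-q[:,:2].mean(0),np.ones(len(q))]; print(n,len(q),np.linalg.lstsq(A,q[:,2],rcond=None)[0].round(4),cv2.minEnclosingCircle((q[:,:2]*1000).astype(np.float32)))
a=p["color"][110:310,220:420,::-1]; cv2.imwrite("pics/s5c.png",cv2.resize(a,None,fx=3,fy=3,interpolation=cv2.INTER_CUBIC))
```

```text
top 195 [0.0183 0.0076 0.1511] ((425.50494384765625, -92.4145736694336), 29.941347122192383)
side 297 [0.0057 0.0739 0.1511] ((422.9600830078125, -91.35761260986328), 31.095170974731445)
```

View pics/s5c.png

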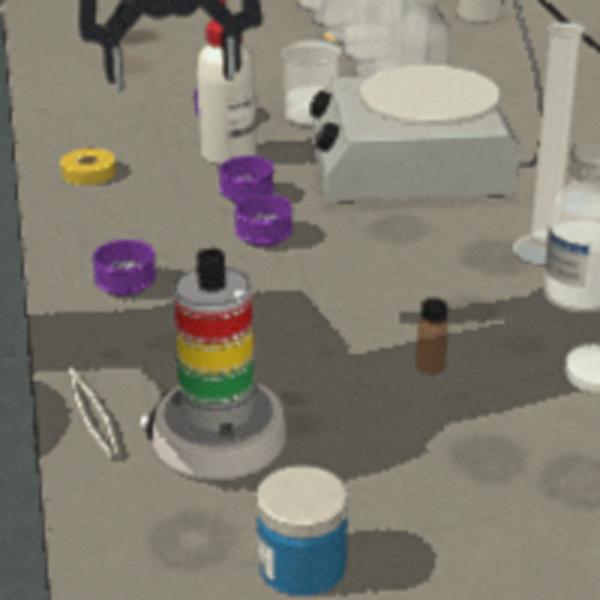

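The picture shows the complete column, level and free-standing, with the lid and knob at crop (212,270). The jar (302,530) and vial (432,335) have not moved.

```bash
python3 -c "
from workcell import bot
print(bot.job_done())"
```

```text
the job is handed in; nothing more can be done
None
```

I built the column on the pan in order (green, yellow, red, then the lid) and handed it in after about 27 s; the last picture and heights show each part seated and level, the column free-standing, and the jar and vial not moved.

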